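# Cover the transformer can, then hold the blind hex nut hole-up

## Task

Close up the transformer can on the bench: set the loose aluminium cover over the stud onto the open can, gently and without dropping it, so that it sits down in the rim, level all round, and let go of it. Then pick up the closed-ended hex nut that lies on its side, find which end has the blind hole, turn that end straight up, and finish holding the nut still like that at least 15 cm above the bench, clear of everything else, so that I can put a drop of thread locker in the hole: the program ends with the nut still in the gripper. Do not disturb the dropper bottle, the tape roll and the solder reel.

Things in the scene. Friction and masses are not known exactly. Their poses are not given: they have to be found in the camera images.
- can: fixed grey chassis plate (100 x 128 x 4 mm) with an open round aluminium can: 76 mm outside, bore 65, rim 52 above the bench, a copper-wound ring inside, and a steel stud 10 mm thick upright in its middle, top 90 above the bench. Origin: on the stud's axis at bench height; z up. Plate spans y +-50, x -50 to +78 mm; black terminal block 21 mm high at x +60
- can_rim (a point): centre of the can's rim, 52 mm above the bench, on the stud's axis; z up
- cover: loose aluminium cover, right way up: flange 76 mm wide, 5 thick; under it a locating step 60 wide (56 at its foot), 6 deep, fits the can's bore with 2 mm play; on top a hub 30 wide, 16 high, to hold it by; a 15 mm hole right through for the stud. Origin: centre of its underside (foot of step); z up. Flange top at 11 mm, hub top at 27. Seated, the origin is 6 mm below the rim. 0.1 to 0.17 kg
- nut: closed-ended long hex nut, plain steel, 0.07 to 0.14 kg: 24 mm across flats, 40 long, lying on a flat, axis level, pointing any way. One end has a blind hole 12 mm wide, 25 deep; the other is solid; else both ends look alike. Origin: middle of the nut (12 mm above the bench). x runs along the nut and points out of the hole; z is square to a flat
- dropper: bystander: small black dropper bottle with white cap, 27 mm across, 68 mm high, standing; origin at the centre of its base
- tape: bystander: roll of black electrical tape lying flat, 57 mm across, 19 mm high; origin at the centre of its underside
- solder: bystander: blue-flanged solder reel standing on a flange, 55 mm across (wire end reaches out to one side), 36 mm high; origin at the centre of its underside
Things that resemble listed ones, but are neither listed nor needed, are in the scene too. Several things have the shape of the cover; the one meant has the colours described above.

How it is judged:
On the way, in this order (a step that is already met when the one before it is completed fails the run):
1. the cover sits down in the can's rim, level, and is let go (z of cover in the frame of can_rim below -0.0045 m and horizontal distance between cover and can_rim below 0.004 m and angle between cover's own z axis and vertical below 0.04 rad and contact force between the fingers and cover below 0.1 N), for 0.2 s.
2. the nut is picked up off the bench (height (world z) of nut above 0.08 m and contact force between the fingers and nut above 1 N), for 0.2 s.
At the end, for the whole second after the job is handed in: Cover seated and let go: within 4 mm of the can's axis, at least 4.5 mm below the rim (6 when fully down), tilt under 0.04 rad. Nut gripped and still, middle over 0.15 m above the bench, hole within 0.3 rad (17 deg) of straight up, not touching can or cover (all of step 1 and angle between nut's own x axis and vertical below 0.3 rad and height (world z) of nut above 0.15 m and contact force between the fingers and nut above 1 N and contact force between nut and can below 0.1 N and contact force between nut and cover below 0.1 N and linear speed of nut below 0.03 m/s and angular speed of nut below 0.2 rad/s); the arm keeps its last pose, push and grip.
It fails at once if the cover is forced onto the can (more than 40 N between them) (contact force between cover and can above 40 N).
It fails at once if the cover is dropped onto the can (faster than 0.4 m/s within 30 mm above the rim) (horizontal distance between cover and can_rim below 0.03 m and z of cover in the frame of can_rim below 0.03 m and linear speed of cover above 0.4 m/s).
It fails at once if the dropper bottle, the tape roll or the solder reel is moved more than 20 mm or tipped (distance of any of dropper, tape, solder from where it was at the start of the episode above 0.02 m or angle between dropper's own z axis and vertical above 0.5 rad).
It also fails if it takes over 67 s, if anything falls off the work surface, if the arm or the gripper's body presses on something with over 40 N, if the wrist force passes 120 N, or if a joint passes its speed limit or range.

## Robot

A 6-joint arm with a two-finger parallel gripper is mounted at the origin on a cart in front of the work surface, level with it; the furniture and walls round the work are solid. World frame = base frame: x ahead of the robot, y to its left, z up, the work surface at z = 0. Lengths are in m, angles in rad, forces in N, time in s.
With the tool pointing down it reaches from about 0.35 to 0.85 m from the base axis. Payload 8.1 kg.
Tool frame: the origin (TCP) lies where the fingers leave the gripper's body, on its centre line; the fingertips stand 84 mm ahead of it and the grasp point (between the pads) lies 65 mm ahead of it; z points along the fingers, y is the line along which they close (so a half turn about z gives the same grasp; the last joint's range is limited). The gripper opens to 93 mm and grips with 3 to 60 N. Pads are 15 mm wide; open, the fingers measure 128 mm over their backs; the gripper's body (75 mm by 188 mm) begins 65 mm behind the grasp point.
Start: joints at [1.115, 0.13, 1.488, -0, 1.523, -0.085], TCP at [0.217, 0.559, 0.303] pointing down, gripper open.
Joint ranges: [-2.96, 2.96], [-0.89, 2.26], [0.02, 2.5], [-1.34, 4.48], [0, 2.73], [-2.66, 2.66]. Speed limits (rad/s): [2.39, 2.39, 2.79, 3.14, 3.14, 3.14].

## Interface

Orientations are given as a rotation vector (axis times angle).
In Python, from plant import robot gives the robot as it stands.
- The arm moves only by the shell command python3 -m jog 'ROWS' [FORCE]. ROWS is text: rows parted by semicolons, each of 5 numbers parted by spaces: the opening, from 0 (shut) to 1 (fully open), then the shift along the tool's x, y, z in m, then the turn about the tool's z in degrees. A call has 1 to 10 rows; each row shifts and turns the commanded pose from where the row before left it, along the tool's axes as they then stand; what a row does not reach is not made up. A row lasts 1/12 s, in which the tool goes at most 41.7 mm and 7.16 degrees, less where a joint would pass 70% of its speed; a pose out of reach is approached as far as the arm can. A call with a gripper value outside its range is refused whole. The fingers move at their own pace and stop on an object; FORCE is the grip in N (left out, the last holds). Time passes only in rows, so rows that do not move let the fingers close. It gives the time, the measured TCP pose, the force, the opening and the grip force at its end, in the units of the state.
- robot.read_state(): the state, without advancing time (a new reading comes with each control period).
- robot.read_camera(name): name is "side" or "top" or "wrist"; returns a dict with "color" (384x512x3 uint8, red, green, blue), "intrinsics" (3x3 intrinsics, pixels), "pose" (4x4, takes a point from camera to world coordinates); the wrist camera has in their place "tool_from_camera" (4x4, takes a point from camera to tool coordinates, whose origin is the TCP and whose axes are the flange's). Camera axes: x right, y down, z forward; pixel columns grow to the right and rows downward; lengths in m; the calibration is good to about 2 mm. A picture is of the moment at which its call begins: read the wrist's pose just before it. There is no depth.
- robot.close_job(): hands the job in; it is judged then, once.
The state is a dict: "t": time; "q": joint angles; "dq": joint speeds; "joint_torque": joint torques, N m; "tool_pos": TCP position; "orientation": TCP orientation; "force": force on the tool from outside, world axes, zero at the start; "wrist_torque": the same for the moment, N m; "opening": finger opening in m; "gripper_force": force on a finger pad.
Only numpy, scipy, OpenCV 4.12 (cv2) and the standard library are available. Lean on these libraries where they do the work, as an engineer would, in place of code of your own. Each camera call takes 0.05 s, during which the arm holds its last target. There are 200 camera calls.

## Working session

There is one attempt and no reset: what is moved stays moved. The work goes in short steps, Python scripts to look and compute and a shell command to move; the robot and the scene stay as the last step left them, time stands still between calls to the robot, and variables do not carry over. Pictures are saved under pics/ and viewed, at most 10 in all, crops included, and the job is handed in when it is done.

```bash
ls; mkdir -p pics; cat > h.py <<'E'
import numpy as np, cv2
from plant import robot
from scipy.spatial.transform import Rotation as R
def T():
    s=robot.read_state(); M=np.eye(4); M[:3,:3]=R.from_rotvec(s['orientation']).as_matrix(); M[:3,3]=s['tool_pos']; return M
def cam(n):
    M=T(); c=robot.read_camera(n)
    P=np.array(c['pose']) if 'pose' in c else M@np.array(c['tool_from_camera'])
    return c['color'][:,:,::-1].copy(),np.array(c['intrinsics']),P
def ray(K,P,u,v,z):
    d=P[:3,:3]@np.linalg.solve(K,[u,v,1.]); o=P[:3,3]
    return o+d*(z-o[2])/d[2]
def proj(K,P,X):
    p=np.linalg.inv(P)@np.append(X,1); p=K@p[:3]; return p[:2]/p[2]
E
python3 - <<'E'
from h import *
a,K,P=cam('top'); b,K2,P2=cam('side')
cv2.imwrite('pics/top0.png',a); cv2.imwrite('pics/side0.png',b)
np.savez('cams.npz',K=K,P=P,K2=K2,P2=P2)
print(K,P,K2,P2,robot.read_state())
E
```

```text
pics
[[489.03854888   0.         264.34151264]
 [  0.         489.03854888 191.24823195]
 [  0.           0.           1.        ]] [[-0.01422234 -0.9944961   0.10380382  0.37833916]
 [-0.99989296  0.01450194  0.00193931 -0.01815104]
 [-0.00343399 -0.10376512 -0.9945959   1.43217879]
 [ 0.          0.          0.          1.        ]] [[433.63631178   0.         262.25663756]
 [  0.         433.63631178 193.49677238]
 [  0.           0.           1.        ]] [[ 0.99510205 -0.0706937   0.0690964   0.4397465 ]
 [-0.09825572 -0.63061719  0.76984919 -0.86288837]
 [-0.01085012 -0.77286762 -0.63447452  0.76611756]
 [ 0.          0.          0.          1.        ]] {'t': 0.1, 'q': array([ 1.11460011e+00,  1.31111778e-01,  1.48917439e+00, -1.69184827e-05,
        1.52301118e+00, -8.54172196e-02]), 'dq': array([ 0.00118261, -0.00079572, -0.00178773,  0.00021175, -0.00072888,
        0.00083801]), 'joint_torque': array([ 9.05145516e-04, -5.61328089e+01, -4.93106782e+01,  7.70633435e-02,
        2.87664053e-02, -6.57168084e-05]), 'tool_pos': array([0.21723009, 0.55888678, 0.30177442]), 'orientation': array([-5.79005274e-01, -3.08732697e+00,  2.58688224e-03]), 'force': array([0.32064489, 1.19599311, 0.60358249]), 'wrist_torque': array([-0.01249804, -0.03325728, -0.02332049]), 'gripper_force': 0.0, 'opening': 0.09287700283222189}
```

View pics/top0.png

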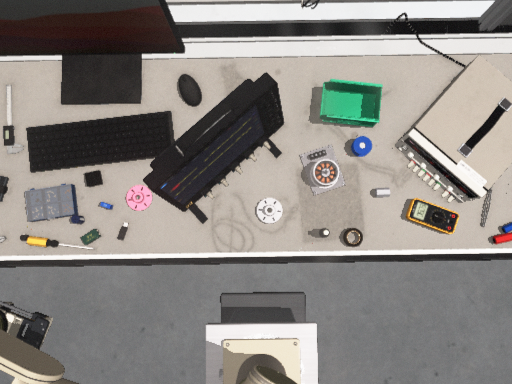

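View pics/side0.png

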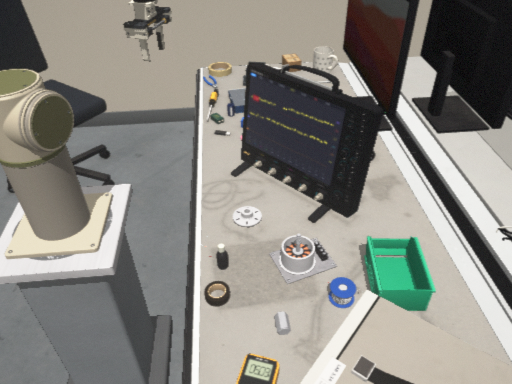

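Top view: cover-shaped things are the whitish disc at (269,210) and a pink one at (138,197). The aluminium-coloured one fits the description. The can is at (324,173), the nut at (383,192), the dropper at (324,232), the tape at (353,237) and the solder at (362,146). I'll confirm with one enlarged crop.

```bash
python3 - <<'E'
from h import *
a=cv2.imread('pics/top0.png'); b=cv2.imread('pics/side0.png')
z=np.load('cams.npz');K,P,K2,P2=[z[k] for k in('K','P','K2','P2')]
f=lambda im,x,y,w,h:cv2.resize(im[y:y+h,x:x+w],(390,290),interpolation=cv2.INTER_CUBIC)
c=np.vstack([np.hstack([f(a,235,187,66,50),f(a,105,172,66,50)]),np.hstack([f(a,360,170,54,40),f(b,215,195,80,60)])])
cv2.imwrite('pics/crop1.png',c)
for n,u,v,h in [('cover',269,210,.02),('can',324,173,.052),('nut',383,192,.012),('drop',324,232,.06),('tape',353,237,.019),('sold',362,146,.036),('mm',432,215,.03)]:
    print(n,ray(K,P,u,v,h).round(3))
for n,u,v,h in [('cover',247,216,.02),('can',298,249,.052),('nut',283,322,.012)]: print(n,ray(K2,P2,u,v,h).round(3))
M=T();print(M.round(3)); print(np.array(robot.read_camera('wrist')['tool_from_camera']).round(3))
E
```

```text
cover [ 0.471 -0.028  0.02 ]
can [ 0.572 -0.186  0.052]
nut [ 0.519 -0.361  0.012]
drop [ 0.405 -0.181  0.06 ]
tape [ 0.39  -0.268  0.019]
sold [ 0.652 -0.3    0.036]
mm [ 0.449 -0.495  0.03 ]
cover [ 0.473 -0.043  0.02 ]
can [ 0.578 -0.201  0.052]
nut [ 0.523 -0.358  0.012]
[[-0.932  0.362 -0.001  0.217]
 [ 0.362  0.932 -0.002  0.559]
 [ 0.    -0.002 -1.     0.302]
 [ 0.     0.     0.     1.   ]]
[[-0.001 -0.97  -0.241  0.067]
 [ 1.    -0.001 -0.     0.001]
 [ 0.    -0.241  0.97  -0.082]
 [ 0.     0.     0.     1.   ]]
```

View pics/crop1.png

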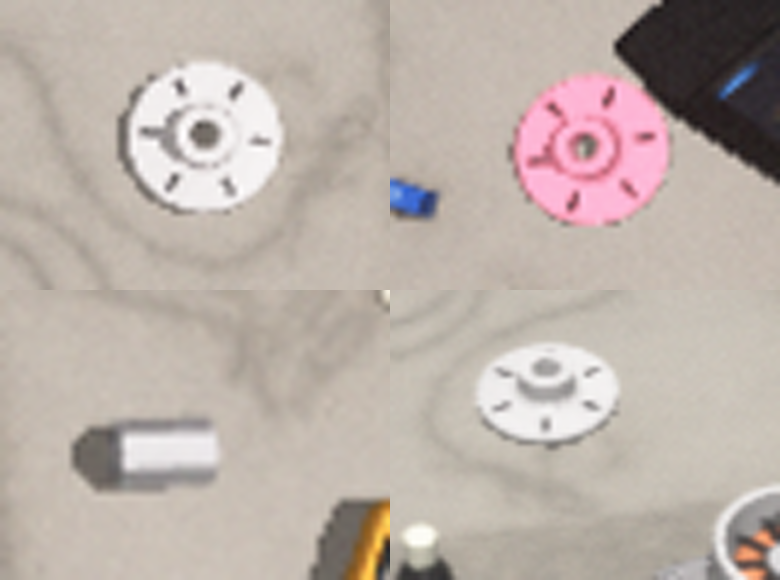

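The crop confirms the left disc as the aluminium cover: hub up, metallic white, about 78 mm across. The pink one is a decoy. In the top view the nut's dark end points left (+y). Next I'll measure by mask and triangulate.

```bash
cat >> h.py <<'E'
def go(x,y,z=None):
    M=T(); t=np.array([x,y,M[2,3] if z is None else z]); print('now',M[:3,3].round(4),'yaw x',np.degrees(np.arctan2(M[1,0],M[0,0])).round(2),'tool delta mm',(M[:3,:3].T@(t-M[:3,3])*1000).round(1))
E
python3 - <<'E'
from h import *
a=cv2.imread('pics/top0.png'); b=cv2.imread('pics/side0.png')
z=np.load('cams.npz');K,P,K2,P2=[z[k] for k in('K','P','K2','P2')]
def blob(im,x0,y0,x1,y1,t):
    g=cv2.cvtColor(im,6)[y0:y1,x0:x1]; m=(g>t).astype(np.uint8)
    n,l,s,c=cv2.connectedComponentsWithStats(m); i=1+s[1:,4].argmax()
    cs=cv2.findContours((l==i).astype(np.uint8),0,2)[0]; e=cv2.fitEllipse(max(cs,key=len))
    print(s[i],np.round(e[0],1)+[x0,y0],np.round(e[1],1),e[2]); return np.array(e[0])+[x0,y0]
for nm,im,k,p,box in [('cov top',a,K,P,(245,190,295,230)),('cov side',b,K2,P2,(225,200,270,232))]:
    c=blob(im,*box,215); print(nm,ray(k,p,*c,.011).round(4))
for u,v in [(198,215),(272,151),(150,180),(283,100),(145,180)]: print('scope foot',ray(K,P,u,v,.0).round(3))
print('feet side',[ray(K2,P2,u,v,0).round(3) for u,v in[(235,172),(315,218)]])
go(.36,.2)
E
```

```text
[ 12   8  26  25 397] [269.4 210.1] [24.3 24.8] 86.66840362548828
cov top [ 0.4713 -0.0292  0.011 ]
[  8   6  29  20 336] [246.8 215.4] [18.7 28.3] 87.35323333740234
cov side [ 0.4735 -0.0312  0.011 ]
scope foot [0.461 0.18  0.   ]
scope foot [ 0.648 -0.04   0.   ]
scope foot [0.566 0.322 0.   ]
scope foot [ 0.802 -0.075  0.   ]
scope foot [0.566 0.337 0.   ]
feet side [array([0.453, 0.176, 0.   ]), array([ 0.65 , -0.049,  0.   ])]
now [0.2172 0.5589 0.3019] yaw x 158.76 tool delta mm [-263.1 -282.8    0.4]
```

```bash
python3 -m jog '1 -.02 -.026 0 0;1 -.02 -.026 0 0;1 -.02 -.026 0 0;1 -.02 -.026 0 0;1 -.02 -.026 0 0;1 -.02 -.026 0 0;1 -.02 -.026 0 0;1 -.02 -.026 0 0;1 -.02 -.026 0 0;1 -.02 -.026 0 0'; python3 -m jog '1 -.02 -.026 0 0;1 -.02 -.026 0 0;1 0 0 0 0'; python3 - <<'E'
from h import *
go(.472,-.03,.25); go(.39,0)
E
```

```text
t: 0.98
tool_pos: [0.3095, 0.2429, 0.3025]
orientation: [-0.578, -3.088, 0.0]
force: [1.1, -0.2, 0.5]
opening: 0.0931
gripper_force: 0.0
t: 1.23
tool_pos: [0.3292, 0.1772, 0.3026]
orientation: [0.586, 3.085, -0.003]
force: [-0.4, -0.3, 0.7]
opening: 0.0931
gripper_force: 0.0
now [0.3292 0.1772 0.3026] yaw x 158.48 tool delta mm [-208.8 -140.3   53.2]
now [0.3292 0.1772 0.3026] yaw x 158.48 tool delta mm [-121.6 -142.6    0.4]
```

```bash
python3 -m jog '1 -.0243 -.0285 0 0;1 -.0243 -.0285 0 0;1 -.0243 -.0285 0 0;1 -.0243 -.0285 0 0;1 -.0243 -.0285 0 0;1 -.029 .001 .018 0;1 -.029 .001 .018 0;1 -.029 .001 .018 0;1 0 0 0 0;1 0 0 0 0'; python3 - <<'E'
from h import *
a,K,P=cam('wrist'); cv2.imwrite('pics/w1.png',a); np.savez('w1.npz',K=K,P=P); go(.472,-.03,.16)
g=cv2.cvtColor(a,6)
m=cv2.morphologyEx((g>215).astype(np.uint8),3,np.ones((15,15)))
for c in cv2.findContours(m,0,2)[0]:
    if cv2.contourArea(c)>1500:
        e=cv2.fitEllipse(cv2.convexHull(c)); print(np.round(e[0],1),np.round(e[1],1),ray(K,P,*e[0],.011).round(4))
E
```

```text
t: 2.07
tool_pos: [0.4713, -0.0239, 0.2458]
orientation: [-0.579, -3.081, -0.0]
force: [0.3, 0.6, 1.0]
opening: 0.0932
gripper_force: 0.0
now [ 0.4714 -0.0237  0.2476] yaw x 158.74 tool delta mm [-3.1 -5.6 87.6]
```

View pics/w1.png

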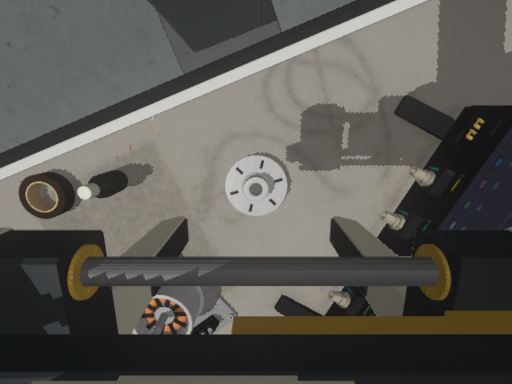

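Wrist view: aluminium cover flange centre at (257,185), same grey as the can at about (165,315). The scope feet are well off to the right.

```bash
python3 - <<'E'
from h import *
a=cv2.imread('pics/w1.png'); z=np.load('w1.npz');K,P=z['K'],z['P']
s=a[140:230,210:300]; g=cv2.cvtColor(s,6); hsv=cv2.cvtColor(s,40)
print(s[20,45],s[5,5],a[325,165])
for t in (195,205,212):
  m=((g>t)&(hsv[:,:,1]<25)).astype(np.uint8); m=cv2.morphologyEx(m,3,np.ones((7,7)))
  c=max(cv2.findContours(m,0,2)[0],key=cv2.contourArea); e=cv2.fitEllipse(cv2.convexHull(c)); c0=np.array(e[0])+[210,140]
  print(t,c0.round(1),np.round(e[1],1),'pred diam',.076*K[0,0]/.33,ray(K,P,*c0,.011).round(4))
p=ray(K,P,256,188,.027); print('hub',p)
p=ray(K,P,*c0,.011); go(p[0],p[1],.097)
E
```

```text
[180 182 183] [134 144 149] [ 67 106 167]
195 [228.4 184.2] [ 4.7 18.2] pred diam 62.40261863908315 [ 0.4592 -0.0572  0.011 ]Traceback (most recent call last):
  File "<stdin>", line 7, in <module>
ValueError: max() iterable argument is empty
```

```bash
python3 - <<'E'
from h import *
a=cv2.imread('pics/w1.png'); z=np.load('w1.npz');K,P=z['K'],z['P']
s=a[140:230,210:300]; hsv=cv2.cvtColor(s,40)
m=((hsv[:,:,1]<14)&(hsv[:,:,2]>120)).astype(np.uint8); m=cv2.morphologyEx(cv2.morphologyEx(m,2,np.ones((3,3))),3,np.ones((9,9)))
c=max(cv2.findContours(m,0,2)[0],key=cv2.contourArea); e=cv2.fitEllipse(cv2.convexHull(c)); c0=np.array(e[0])+[210,140]
print(c0.round(1),np.round(e[1],1),ray(K,P,*c0,.011).round(4))
print('hub',ray(K,P,256,188,.027))
p=ray(K,P,*c0,.011); go(p[0],p[1],.097)
E
```

```text
[255.7 185. ] [61.  62.9] [ 0.4719 -0.0272  0.011 ]
hub [ 0.47216676 -0.02671147  0.027     ]
now [ 0.4714 -0.0237  0.2476] yaw x 158.74 tool delta mm [ -2.2  -3.  150.6]
```

```bash
python3 -m jog '1 -.002 -.003 .025 0;1 0 0 .03 0;1 0 0 .03 0;1 0 0 .03 0;1 0 0 .02 0;1 0 0 .014 0;1 0 0 0 0;1 0 0 0 0' && python3 -m jog '0.2 0 0 0 0;0.2 0 0 0 0;0.2 0 0 0 0;0.2 0 0 0 0;0.2 0 0 0 0;0.2 0 0 0 0;0.2 0 0 0 0;0.2 0 0 0 0' 25
```

```text
t: 2.78
tool_pos: [0.4726, -0.027, 0.1009]
orientation: [0.578, 3.087, 0.0]
force: [-0.5, -0.1, 1.4]
opening: 0.093
gripper_force: 0.0
t: 3.45
tool_pos: [0.4726, -0.0276, 0.0997]
orientation: [-0.579, -3.088, -0.0]
force: [0.9, -0.2, -0.4]
opening: 0.0442
gripper_force: 0.0
```

```bash
python3 -m jog '0.1 0 0 .002 0;0.1 0 0 0 0;0.1 0 0 0 0;0.1 0 0 0 0;0.1 0 0 0 0;0.1 0 0 0 0;0.1 0 0 0 0' 25 && python3 -m jog '0.1 0 0 -.01 0;0.1 0 0 -.02 0;0.1 0 0 -.025 0;0.1 0 0 -.03 0;0.1 0 0 -.03 0;0.1 0 0 -.01 0;0.1 0 0 0 0'; python3 - <<'E'
from h import *
a,K,P=cam('wrist'); cv2.imwrite('pics/w2.png',a); np.savez('w2.npz',K=K,P=P); go(.573,-.187,.23)
t,K,P=cam('top'); cv2.imwrite('pics/top1.png',t)
# can centre by edges in top/side: copper ring mask
for n in('top0','side0'):
    im=cv2.imread(f'pics/{n}.png'); h=cv2.cvtColor(im,40); m=((h[:,:,0]<15)&(h[:,:,1]>90)).astype(np.uint8)
    box=(305,155,345,190) if n=='top0' else (275,230,320,275)
    mm=m[box[1]:box[3],box[0]:box[2]]; c=cv2.findNonZero(mm); e=cv2.fitEllipse(cv2.convexHull(c)); print(n,np.array(e[0])+box[:2],e[1])
    zz=np.load('cams.npz'); k,p=(zz['K'],zz['P']) if n=='top0' else (zz['K2'],zz['P2'])
    print([ray(k,p,*(np.array(e[0])+box[:2]),h).round(4) for h in(.03,.04)])
E
```

```text
t: 4.03
tool_pos: [0.4725, -0.0276, 0.0976]
orientation: [-0.579, -3.088, -0.0]
force: [1.1, 0.1, -1.5]
opening: 0.0295
gripper_force: 25.0
t: 4.62
tool_pos: [0.4746, -0.0279, 0.2269]
orientation: [0.578, 3.081, 0.0]
force: [0.8, -0.2, -1.2]
opening: 0.0296
gripper_force: 25.0
now [ 0.4735 -0.0278  0.2242] yaw x 158.75 tool delta mm [-150.5 -112.3   -5.4]
top0 [324.59427452 172.53781319] (18.982275009155273, 19.091522216796875)
[array([ 0.5766, -0.1905,  0.03  ]), array([ 0.5751, -0.1893,  0.04  ])]
side0 [297.54044151 250.30250931] (13.071183204650879, 22.907560348510742)
[array([ 0.5805, -0.1841,  0.03  ]), array([ 0.5785, -0.1933,  0.04  ])]
```

```bash
python3 -m jog '0.1 -.028 -.014 -.005 0;0.1 -.028 -.014 -.005 0;0.1 -.028 -.014 -.005 0;0.1 -.028 -.014 -.005 0;0.1 -.028 -.014 0 0;0.1 -.028 -.014 0 0;0.1 -.028 -.014 0 0;0.1 -.028 -.014 0 0;0.1 0 0 0 0;0.1 0 0 0 0'; python3 - <<'E'
from h import *
a,K,P=cam('wrist'); cv2.imwrite('pics/w3.png',a); np.savez('w3.npz',K=K,P=P); go(.5755,-.19,.25)
print(proj(K,P,[.5755,-.19,.052]))
E
```

```text
t: 5.55
tool_pos: [0.6399, -0.214, 0.2379]
orientation: [-0.58, -3.081, -0.002]
force: [0.1, 0.6, -1.9]
opening: 0.0295
gripper_force: 25.0
now [ 0.6397 -0.213   0.2389] yaw x 158.71 tool delta mm [ 68.2  -1.8 -10.7]
[256.39876886 123.9506988 ]
```

View pics/w3.png

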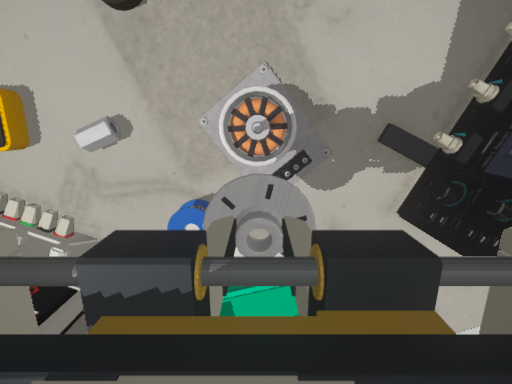

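The can's rim is centred near (257,126), with the stud tip near (258,127). The cover is held level with its hub hole at (260,238). The nut is at (97,135).

```bash
python3 - <<'E'
from h import *
a=cv2.imread('pics/w3.png'); z=np.load('w3.npz');K,P=z['K'],z['P']
h=cv2.cvtColor(a,40)
x0,y0=210,80; s=h[y0:175,x0:305]
m=((s[:,:,1]<25)&(s[:,:,2]>190)).astype(np.uint8)
n,l,st,_=cv2.connectedComponentsWithStats(m); i=1+st[1:,4].argmax()
c=max(cv2.findContours((l==i).astype(np.uint8),0,2)[0],key=len); e=cv2.fitEllipse(cv2.convexHull(c)); c0=np.array(e[0])+[x0,y0]
print('rim',c0,e[1],ray(K,P,*c0,.052).round(4))
m=((s[:,:,0]<15)&(s[:,:,1]>110)).astype(np.uint8); m[73:]=0
e=cv2.fitEllipse(cv2.convexHull(cv2.findNonZero(m))); c1=np.array(e[0])+[x0,y0]; print('copper',c1,e[1],ray(K,P,*c1,.035).round(4))
print('stud',ray(K,P,258,126.5,.09).round(4))
M=T(); q=ray(K,P,260,238,M[2,3]-.0976+.027); print('hub hole',q.round(4),'rel tool',(M[:3,:3].T@(q-M[:3,3])*1000).round(1))
p=ray(K,P,*c0,.052); go(p[0],p[1],.2)
E
```

```text
rim [256.41264725 125.56593323] (76.27857971191406, 79.03546142578125) [ 0.5769 -0.1905  0.052 ]
copper [257.41062546 126.10280991] (53.983394622802734, 55.42842483520508) [ 0.5777 -0.1899  0.035 ]
stud [ 0.5783 -0.1893  0.09  ]
hub hole [ 0.6393 -0.2118  0.1683] rel tool [ 0.4  1.  70.6]
now [ 0.6397 -0.213   0.2389] yaw x 158.71 tool delta mm [66.4 -1.8 39.3]
```

```bash
python3 -m jog '0.1 .016 -.0005 0 0;0.1 .02 -.0005 0 0;0.1 .02 -.0005 0 0;0.1 .010 -.0005 0 0;0.1 0 0 0 0;0.1 0 0 .015 0;0.1 0 0 .015 0;0.1 0 0 .01 0;0.1 0 0 0 0;0.1 0 0 0 0'; python3 - <<'E'
from h import *
a,K,P=cam('wrist'); cv2.imwrite('pics/w4.png',a[130:340,140:400].repeat(3,0).repeat(3,1)); np.savez('w4.npz',K=K,P=P); go(.5772,-.19,.1436)
E
```

```text
t: 6.43
tool_pos: [0.578, -0.1906, 0.2018]
orientation: [-0.578, -3.086, -0.001]
force: [0.5, -0.1, -2.2]
opening: 0.0293
gripper_force: 25.0
now [ 0.5786 -0.1909  0.2028] yaw x 158.77 tool delta mm [ 1.6  0.3 59.2]
```

View pics/w4.png

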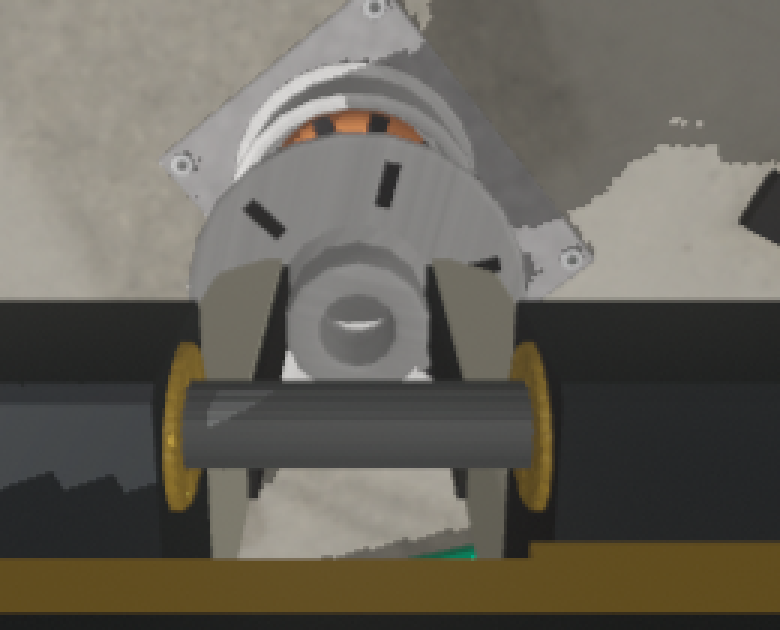

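The cover hangs level over the can. Its centre column (358) matches the rim's (356), and the stud tip shows through the hole at (358,325).

```bash
python3 -m jog '0.1 .001 0 .006 0;0.1 0 0 .01 0;0.1 0 0 .006 0;0.1 0 0 .006 0;0.1 0 0 .004 0;0.1 0 0 .004 0;0.1 0 0 0 0'; python3 -m jog '0.1 0 0 .004 0;0.1 0 0 .004 0;0.1 0 0 .004 0;0.1 0 0 .003 0;0.1 0 0 0 0;0.1 0 0 0 0'
```

```text
t: 7.07
tool_pos: [0.5771, -0.1906, 0.1655]
orientation: [-0.579, -3.086, -0.001]
force: [-0.3, -0.4, -1.8]
opening: 0.0296
gripper_force: 25.0
t: 7.57
tool_pos: [0.5774, -0.1907, 0.1514]
orientation: [-0.579, -3.087, -0.0]
force: [-0.5, -0.4, 0.2]
opening: 0.03
gripper_force: 25.0
```

```bash
python3 -m jog '0.1 0 0 .0015 0;0.1 0 0 0 0;0.1 0 0 .001 0;0.1 0 0 0 0;0.1 0 0 0 0'; python3 -m jog '0.1 0 0 .0015 0;0.1 0 0 0 0;0.1 0 0 0 0'
```

```text
t: 7.98
tool_pos: [0.5776, -0.1908, 0.1493]
orientation: [0.579, 3.088, -0.0]
force: [0.2, 0.8, -0.9]
opening: 0.0297
gripper_force: 25.0
t: 8.23
tool_pos: [0.5775, -0.1907, 0.1476]
orientation: [-0.579, -3.088, -0.0]
force: [-0.0, -0.4, -2.1]
opening: 0.0294
gripper_force: 25.0
```

Bottom is now below the rim with no contact force. Continuing down.

```bash
python3 -m jog '0.1 0 0 .0015 0;0.1 0 0 0 0;0.1 0 0 0.001 0;0.1 0 0 0 0;0.1 0 0 0 0'; python3 -m jog '0.1 0 0 .001 0;0.1 0 0 0 0;0.1 0 0 0 0'
```

```text
t: 8.65
tool_pos: [0.5775, -0.1907, 0.1452]
orientation: [-0.579, -3.088, -0.0]
force: [-0.4, 0.1, -0.7]
opening: 0.0296
gripper_force: 25.0
t: 8.9
tool_pos: [0.5776, -0.1908, 0.1442]
orientation: [-0.579, -3.088, -0.0]
force: [0.3, 0.2, -2.2]
opening: 0.0294
gripper_force: 25.0
```

```bash
python3 -m jog '0.1 0 0 .001 0;0.1 0 0 0 0;0.1 0 0 0 0'; python3 -m jog '0.2 0 0 0 0;0.3 0 0 0 0;0.4 0 0 0 0;0.6 0 0 0 0;0.8 0 0 0 0;1 0 0 0 0;1 0 0 0 0;1 0 0 0 0;1 0 0 0 0;1 0 0 0 0'; python3 -m jog '1 0 0 -.01 0;1 0 0 -.03 0;1 0 0 -.04 0;1 0 0 -.04 0;1 0 0 0 0;1 0 0 0 0'; python3 - <<'E'
from h import *
a,K,P=cam('wrist'); b,K2,P2=cam('side'); cv2.imwrite('pics/w5f.png',a)
s=cv2.resize(b[215:315,240:370],(512,384),interpolation=2); cv2.imwrite('pics/w5.png',cv2.resize(np.hstack([a,s]),(800,300)))
np.savez('w5.npz',K=K,P=P); go(.52,-.36,.25)
E
```

```text
t: 9.15
tool_pos: [0.5777, -0.1908, 0.1434]
orientation: [0.579, 3.087, -0.0]
force: [-0.7, 0.9, -0.5]
opening: 0.0297
gripper_force: 25.0
t: 9.98
tool_pos: [0.5776, -0.1908, 0.1432]
orientation: [-0.579, -3.088, 0.0]
force: [0.1, -0.6, 0.8]
opening: 0.0778
gripper_force: 0.0
t: 10.48
tool_pos: [0.5794, -0.1915, 0.2684]
orientation: [0.578, 3.08, -0.003]
force: [-0.8, 0.2, -0.4]
opening: 0.0934
gripper_force: 0.0
now [ 0.5775 -0.1907  0.2634] yaw x 158.76 tool delta mm [  -7.7 -178.6   13.4]
```

View pics/w5.png

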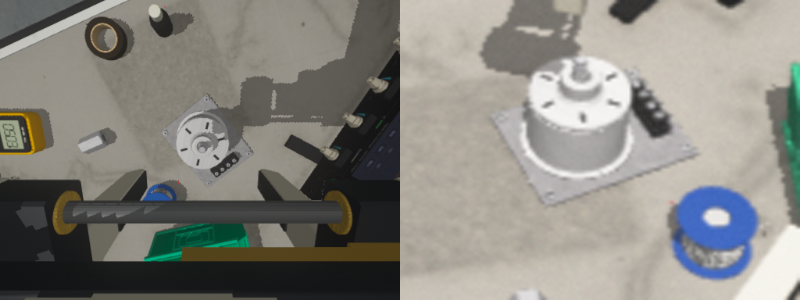

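Cover is seated, with hub, stud and flange concentric and level in both views. In w5 the nut is at about (93,140). Next, measure the nut's position and axis.

```bash
python3 - <<'E'
from h import *
zz=np.load('cams.npz'); z3=np.load('w3.npz'); z5=np.load('w5.npz')
for n,k,p,(x0,y0,x1,y1) in [('top0',zz['K'],zz['P'],(368,180,398,204)),('side0',zz['K2'],zz['P2'],(268,306,298,340)),('w3',z3['K'],z3['P'],(65,105,130,160)),('w5f',z5['K'],z5['P'],(90,155,150,205))]:
    im=cv2.imread(f'pics/{n}.png')[y0:y1,x0:x1]; h=cv2.cvtColor(im,40)
    m=(h[:,:,1]<13).astype(np.uint8); m=cv2.morphologyEx(m,2,np.ones((2,2)))
    nn,l,st,_=cv2.connectedComponentsWithStats(m); i=1+st[1:,4].argmax(); c=max(cv2.findContours((l==i).astype(np.uint8),0,2)[0],key=len)
    r=cv2.minAreaRect(c); bx=cv2.boxPoints(r)+[x0,y0]; W=[ray(k,p,*q,.014) for q in bx]
    e=[W[1]-W[0],W[2]-W[1]]; L=[np.linalg.norm(q) for q in e]; d=e[int(np.argmax(L))]
    print(n,st[i],np.mean(W,0).round(4),np.round(L,4),'axis deg',np.degrees(np.arctan2(d[1],d[0]))%180)
g=cv2.cvtColor(cv2.imread('pics/side0.png'),6); print(g[308:338,272:294])
E
```

```text
top0 [  8   9  15   9 122] [ 0.5162 -0.3608  0.014 ] [0.0408 0.0234] axis deg 89.16364587408208
side0 [  7   6  16  24 287] [ 0.5227 -0.3628  0.014 ] [0.0281 0.0527] axis deg 91.41659583257955
w3 [  10   12   48   36 1083] [ 0.523  -0.3576  0.014 ] [0.051  0.0275] axis deg 91.6409918948467
w5f [ 10  13  40  30 793] [ 0.5227 -0.3574  0.014 ] [0.0514 0.0275] axis deg 91.76978542017805
[[195 193 193 195 194 194 194 196 196 195 194 194 194 194 193 192 194 195
  194 194 192 195]
 [194 193 195 193 194 194 194 195 193 193 196 196 195 195 195 194 194 194
  193 193 195 193]
 [196 195 196 198 196 194 196 195 195 195 199 196 196 196 197 194 197 195
  193 193 196 195]
 [196 196 195 194 195 193 199 195 189 198 211 206 196 196 198 196 195 197
  196 195 196 196]
 [197 196 196 196 193 195 212 217 216 220 221 220 202 176 192 197 196 197
  195 197 199 195]
 [197 198 197 193 180 174 203 218 218 221 222 221 207 171 175 195 197 196
  198 196 195 197]
 [196 197 193 177 158 165 197 218 219 221 221 222 211 178 155 173 193 195
  197 196 198 194]
 [195 193 181 153 155 165 194 215 218 220 221 222 209 179 150 1
[... 1376 characters left out ...]
5 145 143 144 142 143 143 142
  158 185 193 196]
 [196 198 199 199 183 150 151 151 147 143 142 144 144 146 142 143 143 156
  177 192 195 195]
 [195 197 199 198 182 142 133 142 144 142 144 145 145 145 143 146 156 176
  191 192 195 192]
 [197 198 199 200 197 180 139 138 146 143 145 147 146 148 150 154 176 191
  195 196 197 195]
 [195 197 198 199 195 195 178 148 149 152 154 152 157 170 170 175 193 197
  194 196 197 193]
 [197 199 199 199 197 196 195 192 190 191 193 192 193 193 194 193 196 195
  195 198 196 195]
 [196 198 200 198 197 196 196 194 195 195 198 200 195 197 195 197 195 195
  195 196 194 196]
 [199 198 199 198 198 198 197 193 193 196 198 197 196 196 195 196 195 195
  195 196 194 196]]
```

The −y end looks plain (uniform grey) in the side view, so the hole is probably at the +y end. I'll go above and look from the +y side.

```bash
python3 -m jog '1 0 0 0 6.8;1 0 0 0 6.8;1 0 0 0 6.8;1 0 0 0 6.8;1 0 0 0 6.8;1 0 0 0 6.8;1 0 0 0 6.8;1 0 0 0 6.8;1 0 0 0 6.8;1 0 0 0 6.8'; python3 -m jog '1 -.028 -.01 0 0;1 -.028 -.01 0 0;1 -.028 -.01 0 0;1 -.028 -.01 0 0;1 -.028 -.01 0 0;1 -.028 -.0085 0 0;1 0 0 .03 0;1 0 0 .03 0;1 0 0 .03 0;1 0 0 .03 0';python3 -m jog '1 0 0 .01 0;1 0 0 0 0;1 0 0 0 0'; python3 - <<'E'
from h import *
a,K,P=cam('wrist'); b,_,_=cam('side'); cv2.imwrite('pics/w6f.png',a); np.savez('w6.npz',K=K,P=P)
u,v=proj(K,P,[.522,-.36,.02]).astype(int); print(u,v); u0=max(0,u-60); v0=max(0,v-60)
s=cv2.imread('pics/side0.png')[300:345,260:305]
cv2.imwrite('pics/w6.png',np.hstack([cv2.resize(a[v0:v0+120,u0:u0+120],(390,390),interpolation=2),cv2.resize(s,(390,390),interpolation=2)])); print(u0,v0)
go(.522,-.36,.09)
E
```

```text
t: 11.42
tool_pos: [0.5766, -0.1903, 0.2608]
orientation: [-2.211, -2.227, 0.002]
force: [0.6, 0.0, 0.6]
opening: 0.0929
gripper_force: 0.0
t: 12.25
tool_pos: [0.5199, -0.359, 0.1398]
orientation: [-2.205, -2.233, 0.0]
force: [-0.2, -0.6, -0.3]
opening: 0.0927
gripper_force: 0.0
t: 12.5
tool_pos: [0.5209, -0.3591, 0.1326]
orientation: [-2.205, -2.234, 0.0]
force: [0.1, -0.1, 1.3]
opening: 0.0931
gripper_force: 0.0
260 218
200 158
now [ 0.5223 -0.3602  0.1355] yaw x 90.76 tool delta mm [ 0.3 -0.4 45.4]
```

View pics/w6.png

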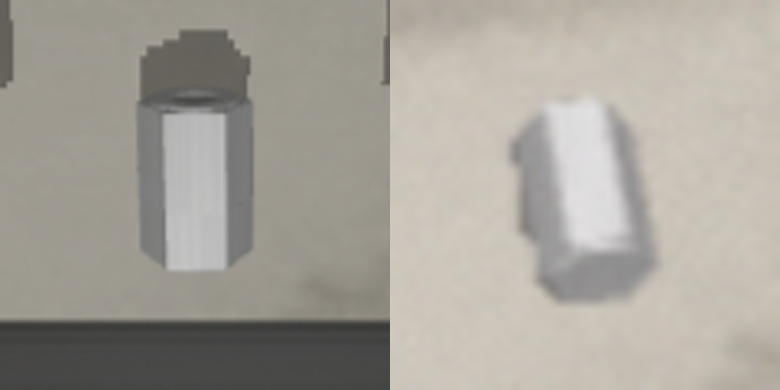

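The wrist view shows the dark blind hole in the +y end (crop (193,97)), and the side view shows the −y end plain. So the hole is at the tool's +x end. Plan: grip 10 mm from the hole end, lift so the solid end swings down, and use the bench to square it upright.

```bash
python3 - <<'E'
from h import *
z=np.load('w6.npz');K,P=z['K'],z['P']
p,q=ray(K,P,260,191.2,.024),ray(K,P,260,240.5,.024); print(p,q,np.linalg.norm(p-q)); m=(p+q)/2
go(m[0],m[1]+.010,.087)
E
```

```text
[ 0.52116658 -0.33804598  0.024     ] [ 0.52169727 -0.37648378  0.024     ] 0.038441465221318395
now [ 0.5223 -0.3602  0.1355] yaw x 90.76 tool delta mm [13.1 -0.9 48.4]
```

```bash
python3 -m jog '1 .0125 -.001 0 0;1 0 0 .02 0;1 0 0 .016 0;1 0 0 .01 0;1 0 0 0 0;0.6 0 0 0 0;0.4 0 0 0 0;0.2 0 0 0 0;0.2 0 0 0 0;0.2 0 0 0 0' 8; python3 -m jog '0.1 0 0 0 0;0.1 0 0 0 0;0.1 0 0 0 0;0.1 0 0 0 0;0.1 0 0 0 0;0.1 0 0 0 0;0.1 0 0 0 0;0.1 0 0 0 0;0.1 0 0 0 0;0.1 0 0 0 0'
```

```text
t: 13.43
tool_pos: [0.5206, -0.3474, 0.0881]
orientation: [2.206, 2.235, 0.0]
force: [-0.1, -0.2, -0.5]
opening: 0.0647
gripper_force: 0.0
t: 14.27
tool_pos: [0.5201, -0.347, 0.0872]
orientation: [-2.207, -2.236, 0.0]
force: [0.5, -0.4, 0.1]
opening: 0.027
gripper_force: 8.0
```

```bash
python3 -m jog '0.1 -.002 0 -.0037 0;0.1 -.002 0 -.0037 0;0.1 -.003 0 -.003 0;0.1 -.003 0 -.003 0;0.1 -.0035 0 -.002 0;0.1 -.0037 0 -.002 0;0.1 -.004 0 -.001 0;0.1 -.004 0 -.001 0;0.1 0 0 0 0;0.1 0 0 0 0'; python3 -m jog '0.1 -.004 0 0 0;0.1 -.0045 0 0 0;0.1 -.004 0 .001 0;0.1 -.004 0 .001 0;0.1 0 0 0 0;0.1 0 0 0 0;0.1 0 0 0 0'; python3 - <<'E'
from h import *
a,K,P=cam('wrist'); b,_,_=cam('side'); cv2.imwrite('pics/w7f.png',a); np.savez('w7.npz',K=K,P=P)
cv2.imwrite('pics/w7s.png',b)
cv2.imwrite('pics/w7.png',np.hstack([cv2.resize(a[130:290,180:340],(390,390),interpolation=2),cv2.resize(b[270:350,240:320],(390,390),interpolation=2)]))
E
```

```text
t: 15.1
tool_pos: [0.5204, -0.3725, 0.1065]
orientation: [-2.207, -2.236, -0.0]
force: [-0.3, -0.3, -1.0]
opening: 0.0267
gripper_force: 8.0
t: 15.68
tool_pos: [0.5206, -0.3887, 0.1045]
orientation: [-2.207, -2.236, -0.0]
force: [-1.0, -0.3, -0.5]
opening: 0.0268
gripper_force: 8.0
```

View pics/w7.png

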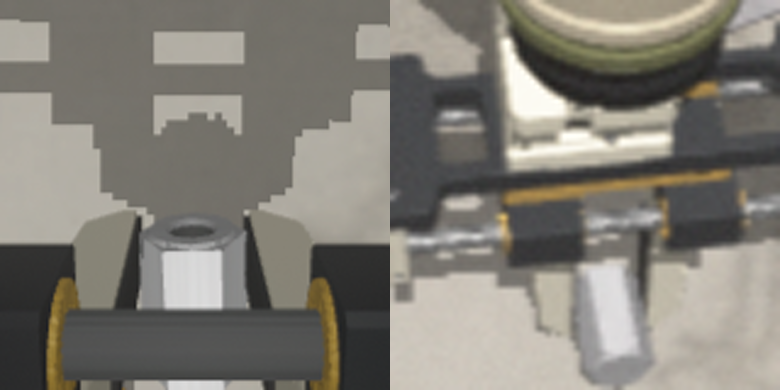

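The nut tilted only about 10–15° because grip friction holds it. I'll relax to 3 N so gravity swings the solid end down, raising a little for clearance, and measure tilt from the hole ellipse's aspect.

```bash
cat >> h.py <<'E'
def tilt(name):
    a,K,P=cam('wrist'); cv2.imwrite(f'pics/{name}.png',a); np.savez(f'{name}.npz',K=K,P=P)
    x0,y0=225,195; g=cv2.cvtColor(a,6)[y0:262,x0:290]
    print(g[::3,::3])
E
python3 -m jog '0.1 0 0 -.004 0;0.1 0 0 -.004 0;0.1 0 0 0 0;0.1 0 0 0 0;0.1 0 0 0 0;0.1 0 0 0 0;0.1 0 0 0 0;0.1 0 0 0 0' 3; python3 - <<'E'
from h import *
tilt('w8')
b,_,_=cam('side'); cv2.imwrite('pics/w8s.png',b)
E
```

```text
t: 16.45
tool_pos: [0.5206, -0.3887, 0.1124]
orientation: [-2.207, -2.236, 0.0]
force: [-0.3, -0.1, -1.5]
opening: 0.0276
gripper_force: 3.0
[[113 112 113 113 114 113 113 112 111 112 112 111 111 111 111 111 112 112
  111 110 110 111]
 [113 112 112 112 112 113 113 113 112 111 112 111 111 109 110 111 111 112
  111 111 111 110]
 [173 129 113 113 112 113 112 112 112 111 112 111 111 111 111 111 111 110
  111 112 111 109]
 [174 173 173 113 113 113 111 111 111 111 112 112 111 112 112 111 112 111
  111 112 155 159]
 [174 174 174 173 173 174 113 113 111 112 112 112 112 111 111 110 111 111
  110 162 168 170]
 [173 173 174 172 172 173 112 112 112 111 112 112 111 111 112 110 110 110
  110 172 171 169]
 [174 173 173 173 173 173 112 112 112 112 112 112 111 110 111 110 110 110
  111 172 170 170]
 [173 161 144 144 173 173 128 111 111 110 110 108 109 109 110 110 110 111
  163 151 142 148]
 [130 130 131 127  56 172 127 108 107 107 119 129 122 112 107 107 108 110
  163  73 130 131]
 [130 131 131 103  46 154 108 105 104 112  88  84  87 105 108 105 106 108
  162  46 130 130]
 [130 130 131  65  97 100 107
[... 480 characters left out ...]
1 215 213 214 211 186 135 138
  137  43  46 112]
 [129 126  46  43  89 138 141 160 208 209 211 214 212 214 212 186 135 138
  136  43  44  71]
 [129 100  45  43 101 138 142 156 207 210 210 214 212 213 211 185 135 138
  137  42  42  45]
 [130  62  43  42 145 138 141 144 207 210 210 215 211 213 210 184 135 138
  138  47  42  44]
 [129  47  43  42 153 138 141 139 206 209 209 214 211 213 209 184 135 137
  137  71  43  45]
 [125  43  41  41 165 138 140 139 206 209 209 213 210 212 209 184 135 137
  137  97  42  43]
 [ 66  67  67  68  68  68  68  69  69  69  69  69  69  70  70  69  69  69
   69  69  68  68]
 [ 78  78  79  79  79  79  79  79  79  80  80  80  79  80  80  79  80  79
   79  79  79  79]]
```

Still about 15° at 3 N. I'll set it back down and regrip with only a small overlap at the hole end, for a bigger gravity lever and a shorter contact.

```bash
python3 -m jog '0.1 0 0 .008 0;0.1 0 0 .008 0;0.1 0 0 .005 0;0.1 0 0 .003 0;0.45 0 0 0 0;0.45 0 0 0 0;0.45 0 0 0.001 0;0.45 .006 0 0 0;0.45 .006 0 0 0;0.45 0 0 0 0' 3; python3 - <<'E'
from h import *
a,K,P=cam('wrist'); cv2.imwrite('pics/w9.png',a); go(.52,-.39,.087)
g=cv2.cvtColor(a,6)
print('col profile nut', [(v,int(g[v,262]),int(g[v,254])) for v in range(150,262,3)])
for v in (180,191,200,212,220,232,240): print(v,ray(K,P,260,v,.024).round(4))
E
```

```text
t: 17.38
tool_pos: [0.5206, -0.3754, 0.0877]
orientation: [-2.206, -2.236, -0.001]
force: [-0.7, -0.1, -0.5]
opening: 0.042
gripper_force: 0.0
now [ 0.5207 -0.3759  0.0878] yaw x 90.8 tool delta mm [-14.1  -0.9   0.8]
col profile nut [(150, 115, 115), (153, 115, 116), (156, 116, 116), (159, 116, 116), (162, 167, 168), (165, 179, 179), (168, 177, 178), (171, 179, 179), (174, 117, 117), (177, 117, 118), (180, 117, 117), (183, 117, 117), (186, 117, 118), (189, 179, 179), (192, 179, 179), (195, 177, 179), (198, 178, 179), (201, 179, 179), (204, 179, 179), (207, 179, 179), (210, 179, 179), (213, 179, 179), (216, 172, 179), (219, 118, 118), (222, 118, 118), (225, 117, 118), (228, 117, 118), (231, 117, 117), (234, 117, 117), (237, 112, 117), (240, 113, 102), (243, 72, 72), (246, 103, 101), (249, 160, 147), (252, 208, 204), (255, 221, 217), (258, 73, 72), (261, 84, 84)]
180 [ 0.5207 -0.3372  0.024 ]
191 [ 0.5208 -0.3433  0.024 ]
200 [ 0.5209 -0.3485  0.024 ]
212 [ 0.521  -0.3555  0.024 ]
220 [ 0.521  -0.3603  0.024 ]
232 [ 0.5211 -0.3676  0.024 ]
240 [ 0.5212 -0.3725  0.024 ]
```

```bash
python3 -m jog '0.1 0 0 0 0;0.1 0 0 0 0;0.1 0 0 0 0;0.1 0 0 0 0;0.1 0 0 0 0;0.1 0 0 0 0;0.1 0 0 0 0' 4; python3 -m jog '0.1 0 0 -.003 0;0.1 0 0 -.005 0;0.1 0 0 -.006 0;0.1 0 0 -.006 0;0.1 0 0 -.006 0;0.1 0 0 -.006 0;0.1 0 0 0 0;0.1 0 0 0 0;0.1 0 0 0 0' 3; python3 - <<'E'
from h import *
tilt('w10')
E
```

```text
t: 18.02
tool_pos: [0.5206, -0.3769, 0.0878]
orientation: [2.207, 2.236, -0.0]
force: [-0.8, 1.8, 0.7]
opening: 0.0267
gripper_force: 4.0
t: 18.77
tool_pos: [0.5205, -0.3766, 0.1195]
orientation: [-2.207, -2.236, 0.0]
force: [-0.4, 0.2, -0.6]
opening: 0.027
gripper_force: 3.0
[[174 174 114 115 115 114 114 113 115 115 114 114 113 113 112 113 112 112
  113 113 112 113]
 [174 174 174 130 115 114 113 114 115 115 114 113 114 114 114 112 113 112
  173 113 165 172]
 [176 176 175 174 174 175 114 115 116 114 114 114 114 114 114 112 112 113
  173 172 172 172]
 [174 174 173 174 174 176 114 114 114 114 113 113 114 114 114 113 113 112
  172 172 172 173]
 [174 174 173 174 174 176 114 114 114 114 114 114 113 113 114 113 114 113
  173 171 172 173]
 [173 174 172 173 174 174 114 114 113 113 113 112 112 111 111 113 113 113
  172 172 172 172]
 [174 174 174 174 174 174 113 114 113 113 113 113 113 113 112 113 113 112
  172 173 172 170]
 [174 163 145 145 174 176 113 113 112 113 114 114 112 113 114 113 113 165
  174 154 144 149]
 [132 132 131 129  58 175 114 114 100  98 100 100  99  98  98 112 113 164
  173
[... 616 characters left out ...]
5  75  75  76  88 182 183 143
  108  43  45 116]
 [131 128  47  43 105 175 186 186 112  59  74  75  74  60  56 183 185 163
  187  42  45  77]
 [130 106  45  44 104 185 186 185 129  59  60  60  59  56  63 183 185 153
  180  43  42  45]
 [130  69  44  42 162 186 184 188 163  73  59  59  58  58 111 188 188 177
  159  41  41  45]
 [130  50  42  41 168 174 172 188 188 156  90  60  75 109 187 188 187 170
  161  58  41  44]
 [126  44  41  41 173 173 182 179 185 185 183 175 179 186 185 185 180 168
  165  89  41  42]
 [ 67  68  68  68  67  68  68  69  69  69  69  69  68  69  68  69  69  68
   68  68  68  68]
 [ 79  79  79  79  79  79  79  80  80  79  80  80  80  79  80  79  79  80
   79  79  80  80]]
```

The nut swung fully: the hole is nearly round (about 20×19 px), facing up. I'll set it on the bench to square it, then regrip deeper.

```bash
python3 -m jog '0.1 0 0 .003 0;0.1 0 0 .002 0;0.1 0 0 .0015 0;0.1 0 0 .0015 0;0.1 0 0 0 0;0.1 0 0 0 0'; python3 -m jog '0.1 0 0 .001 0;0.1 0 0 0 0;0.1 0 0 0.001 0;0.1 0 0 0 0;0.1 0 0 0 0';  python3 -m jog '0.1 0 0 .001 0;0.1 0 0 0 0;0.1 0 0 0 0'; python3 - <<'E'
from h import *
a,K,P=cam('wrist'); cv2.imwrite('pics/w11.png',a); np.savez('w11.npz',K=K,P=P); go(.52,-.38)
g=cv2.cvtColor(a,6)[215:258,235:285]; m=(g<92).astype(np.uint8); n,l,s,c=cv2.connectedComponentsWithStats(m); print(s[1:],c[1:]+[235,215])
E
```

```text
t: 19.32
tool_pos: [0.5207, -0.3769, 0.1118]
orientation: [2.207, 2.236, 0.0]
force: [-0.3, -0.8, 3.2]
opening: 0.0268
gripper_force: 3.0
t: 19.73
tool_pos: [0.5202, -0.3764, 0.109]
orientation: [-2.206, -2.235, -0.0]
force: [1.1, -0.3, 1.8]
opening: 0.0236
gripper_force: 2.5
t: 19.98
tool_pos: [0.5203, -0.3764, 0.1081]
orientation: [-2.206, -2.235, 0.0]
force: [-0.3, -0.9, -0.3]
opening: 0.021
gripper_force: 2.5
now [ 0.5203 -0.3765  0.1081] yaw x 90.76 tool delta mm [-3.5 -0.3 -0. ]
[[  0   3   9  40 238]
 [ 40   3  10  40 244]
 [ 12  14   1   1   1]
 [ 12  16   1   4   4]
 [ 10  25   1   1   1]
 [ 13  35  22   8 123]] [[239.23109244 240.08403361]
 [278.45901639 240.58606557]
 [247.         229.        ]
 [247.         232.5       ]
 [245.         240.        ]
 [258.56910569 254.1300813 ]]
```

```bash
python3 -m jog '0.5 0 0 0 0;0.5 0 0 0 0;0.5 0 0 0 0;0.5 0 0 0 0;0.5 -.006 0 -.012 0;0.5 -.01 0 -.012 0;0.5 -.01 0 -.012 0;0.5 -.01 0 0 0;0.5 0 0 0 0;0.5 0 0 0 0'; python3 - <<'E'
from h import *
a,K,P=cam('wrist'); b,K2,P2=cam('side'); cv2.imwrite('pics/w12f.png',a); np.savez('w12.npz',K=K,P=P); cv2.imwrite('pics/w12s.png',b)
u,v=proj(K,P,[.52,-.385,.03]).astype(int); u2,v2=proj(K2,P2,[.52,-.385,.03]).astype(int); print(u,v,u2,v2)
cv2.imwrite('pics/w12.png',np.hstack([cv2.resize(a[v-70:v+70,u-70:u+70],(390,390),interpolation=2),cv2.resize(b[v2-40:v2+40,u2-40:u2+40],(390,390),interpolation=2)]))
go(.52,-.385)
E
```

```text
t: 20.87
tool_pos: [0.5208, -0.4133, 0.1445]
orientation: [-2.208, -2.235, -0.0]
force: [0.1, 0.7, -0.6]
opening: 0.0465
gripper_force: 0.0
258 179 283 328
now [ 0.5206 -0.4121  0.1435] yaw x 90.75 tool delta mm [27.1 -0.2  0. ]
```

View pics/w12.png

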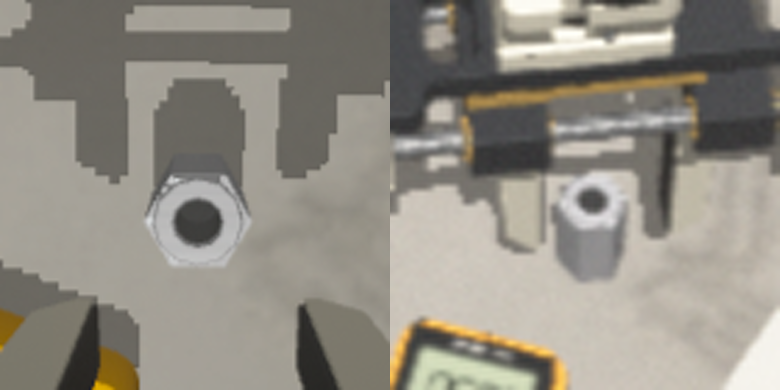

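The nut stands upright with the hole up at crop (198,222). The corners point along the finger line, so I'll turn 30° to grip across the flats.

```bash
python3 -m jog '1 0 0 0 6;1 0 0 0 6;1 0 0 0 6;1 0 0 0 6;1 0 0 0 6;1 0 0 0 0;1 0 0 0 0'; python3 - <<'E'
from h import *
z=np.load('w12.npz'); p=ray(z['K'],z['P'],259.1,188.7,.04); print(p); go(p[0],p[1],.094); print(robot.read_state()['q'].round(2))
E
```

```text
t: 21.55
tool_pos: [0.5208, -0.412, 0.1438]
orientation: [-2.706, -1.593, 0.001]
force: [0.5, 0.2, -1.0]
opening: 0.0887
gripper_force: 0.0
[ 0.52062431 -0.38957027  0.04      ]
now [ 0.5208 -0.412   0.1438] yaw x 60.97 tool delta mm [ 19.5 -10.9  49.8]
[-0.75  0.42  1.44  0.    1.28 -0.24]
```

```bash
python3 -m jog '1 .01 -.0055 0 0;1 .0095 -.0055 0 0;1 0 0 0 0;1 0 0 .015 0;1 0 0 .015 0;1 0 0 .012 0;1 0 0 .006 0;1 0 0 0 0;0.3 0 0 0 0;0.3 0 0 0 0' 25; python3 -m jog '0.1 0 0 0 0;0.1 0 0 0 0;0.1 0 0 0 0;0.1 0 0 0 0;0.1 0 0 0 0;0.1 0 0 0 0;0.1 0 0 0 0;0.1 0 0 0 0;0.1 0 0 0 0;0.1 0 0 0 0'; python3 -m jog '0.1 0 0 0 0;0.1 0 0 0 0'
```

```text
t: 22.38
tool_pos: [0.5211, -0.3907, 0.0969]
orientation: [2.71, 1.588, 0.0]
force: [0.7, -0.1, 0.4]
opening: 0.084
gripper_force: 0.0
t: 23.22
tool_pos: [0.5209, -0.3903, 0.0966]
orientation: [-2.71, -1.589, 0.0]
force: [0.4, 0.6, -0.0]
opening: 0.0239
gripper_force: 25.0
t: 23.38
tool_pos: [0.5209, -0.3903, 0.0966]
orientation: [-2.71, -1.589, 0.0]
force: [0.5, -0.6, -0.5]
opening: 0.0239
gripper_force: 25.0
```

Gripped across flats (23.9 mm). Lift 180 mm and check.

```bash
python3 -m jog '0.1 0 0 -.01 0;0.1 0 0 -.02 0;0.1 0 0 -.025 0;0.1 0 0 -.025 0;0.1 0 0 -.025 0;0.1 0 0 -.025 0;0.1 0 0 -.025 0;0.1 0 0 -.02 0;0.1 0 0 -.01 0;0.1 0 0 0 0'; python3 -m jog '0.1 0 0 0 0;0.1 0 0 0 0;0.1 0 0 0 0;0.1 0 0 0 0;0.1 0 0 0 0;0.1 0 0 0 0'; python3 - <<'E'
from h import *
a,K,P=cam('wrist'); t,K1,P1=cam('top'); s,_,_=cam('side')
cv2.imwrite('pics/w13.png',a); cv2.imwrite('pics/top2.png',t)
M=T(); hole=M[:3,3]+np.array([0,0,-.0966+.04]); u,v=proj(K,P,hole); print('pred hole px',u,v)
x0,y0=int(u)-25,int(v)-25; g=cv2.cvtColor(a,6)[y0:y0+50,x0:x0+50]; m=(g<92).astype(np.uint8)
n,l,st,c=cv2.connectedComponentsWithStats(m); print([(st[i].tolist(),(c[i]+[x0,y0]).round(1)) for i in range(1,n) if st[i][4]>30])
t0=cv2.imread('pics/top0.png')
for nm,(u,v) in dict(drop=(324,232),tape=(353,237),sold=(362,146)).items():
    print(nm,'diff',cv2.absdiff(t0,t)[v-14:v+14,u-14:u+14].mean().round(2))
go(M[0,3],M[1,3]); print(robot.read_state()['gripper_force'],np.abs(robot.read_state()['dq']).max())
E
```

```text
t: 24.22
tool_pos: [0.5219, -0.3911, 0.2857]
orientation: [2.706, 1.586, 0.003]
force: [0.4, 0.0, -0.5]
opening: 0.0237
gripper_force: 25.0
t: 24.72
tool_pos: [0.5208, -0.3902, 0.2808]
orientation: [-2.709, -1.588, 0.001]
force: [-0.5, -0.8, -0.8]
opening: 0.0235
gripper_force: 25.0
pred hole px 260.4751713669867 250.3461371515907
[([0, 0, 50, 50, 1460], array([259.8, 257.4]))]
drop diff 11.54
tape diff 9.56
sold diff 2.34
now [ 0.5209 -0.3903  0.2815] yaw x 60.75 tool delta mm [0. 0. 0.]
24.999877957379795 0.003021673819540695
```

```bash
python3 -c "
from plant import robot
print(robot.close_job())"
```

```text
the job is handed in; nothing more can be done
None
```

The cover is seated in the can and released, and the nut is held still about 0.20 m above the bench with its blind hole up. I saw the hole up before the final grip, but the gripper hid it after the lift. The job is handed in; no verdict came back.

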